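# Stop the desk drawer unit from rocking

## Robot

A 6-joint arm with a two-finger parallel gripper is mounted at the origin on the work surface. World frame = base frame: x ahead of the robot, y to its left, z up, the work surface at z = 0. Lengths are in m, angles in rad, forces in N, time in s.
With the tool pointing down it reaches from about 0.3 to 0.85 m from the base axis. Payload 4.2 kg.
Tool frame: the origin (TCP) lies midway between the tips of the shut fingers; the grasp point (between the pads) lies 19 mm behind it (ctrl.grip_depth is the z of the grasp point in the tool frame, in m); z points along the fingers, y is the line along which they close (so a half turn about z gives the same grasp; the last joint's range is limited). The gripper opens to 91 mm and grips with 3 to 60 N. Pads are 32 mm wide; open, the fingers measure 118 mm over their backs; the gripper's body (76 mm by 178 mm) begins 60 mm behind the grasp point.
Start: joints at [1.295, 0.32, 1.565, -0, 1.257, -0.02], TCP at [0.145, 0.556, 0.189] pointing down, gripper open.
Joint ranges: [-3.11, 3.11], [-0.84, 2.01], [0.21, 2.61], [-1.34, 4.49], [0.05, 2.63], [-2.56, 2.56]. Speed limits (rad/s): [2.57, 2.57, 3.14, 3.14, 3.14, 3.14].

## Interface

Orientations are given as [roll, pitch, yaw] about the fixed x, y, z axes, in that order (R = Rz(yaw) Ry(pitch) Rx(roll)).
In Python, from plant import ctrl gives the robot as it stands.
- The arm moves only by the tool servo_tool, never from a script. Its argument "plan" is a list that holds one entry, the list of rows, each a list of 7 numbers: the shift along the tool's x, y, z normalised to -1 to 1, where 1 is 0.06 m, then the turn, a rotation vector about the tool's x, y, z normalised to -1 to 1, where 1 is 5 degrees, then the closure, from -1 (fully open) to 1 (shut), so that 0 is half open. In form: [[[tx, ty, tz, rx, ry, rz, grip], ...]]. A call has exactly 5 rows; each row shifts and turns the commanded pose from where the row before left it, along the tool's axes as they then stand; what a row does not reach is not made up. A row lasts 1/8 s, in which the tool goes at most 62.5 mm and 10.7 degrees, less where a joint would pass 70% of its speed; a pose out of reach is approached as far as the arm can. A call with a number of a shift or a turn outside -1 to 1 is refused whole. A call with a gripper value outside its range is refused whole. The fingers move at their own pace and stop on an object; "squeeze" is the grip in N (left out, the last holds). Time passes only in rows, so rows that do not move let the fingers close, or fill a call up. It gives the time, the measured TCP pose, the force, the opening and the grip force at its end, in the units of the state.
- ctrl.observe(): the state, without advancing time (a new reading comes with each control period).
- ctrl.read_camera(name): name is "scene" or "top" or "wrist"; returns (picture, depth): 400x640x3 uint8, red, green, blue; 400x640 float32, m along the optical axis (not along the pixel's ray), 0 where there is no reading.
- ctrl.get_calibration(name): a dict with "fx", "fy", "cx", "cy" (pixels), "world_to_cam" (4x4, takes a point from world to camera coordinates). Camera axes: x right, y up, looking along -z (the intrinsics and any distortion apply to the point x, -y, -z); pixel columns grow to the right and rows downward; lengths in m; the calibration is good to about 2 mm. The wrist camera is an equidistant fisheye: a pixel r from the principal point sees the ray r / f radians off the axis. A picture is of the moment at which its call begins: read the wrist's pose just before it. get_calibration takes no time and is no camera call; for the wrist camera it gives the pose at the moment of the call.
- ctrl.sign_off(): hands the job in; it is judged then, once.
The state is a dict: "time": time; "qpos": joint angles; "qvel": joint speeds; "joint_torque": joint torques, N m; "ee_pos": TCP position; "ee_rot": TCP orientation; "contact_force": force on the tool from outside, world axes, zero at the start; "moment": the same for the moment, N m; "finger_gap": finger opening in m; "grip_force": force on a finger pad.
Only numpy, scipy, OpenCV 4.12 (cv2) and the standard library are available. Lean on these libraries where they do the work, as an engineer would, in place of code of your own. Each camera call takes 0.05 s, during which the arm holds its last target. There are 200 camera calls.

## Task

The small drawer unit on the reception desk rocks because its back right foot, on the far side from the drawers, is too short. With the fingers, push the door wedge along the desk, thin end first, under that foot until the unit stops rocking; then press down firmly on the top right above that foot to check that it stands still, pushing the wedge further and pressing again if it still gives, and finally take the hand away. Leave the unit level and standing where it is, pick nothing up, and leave the other things on the desk alone.

Things in the scene. Friction and masses are not known exactly. Their poses are not given: they have to be found in the camera images.
- cabinet: Grey loose drawer unit, 200 (x) x 250 (y) x 100 mm high with feet, 1.8 kg. Origin: centre of its footprint at desk height; x to its back, y to its left; white drawer fronts face -x. Four feet, 18 mm across, 22 high, at x = +-82, y = +-107 mm. The foot at x = +82, y = -107 is 6 to 10 mm too short (varies) and hangs clear: press down over it and the unit tips until the foot lands (1 to 2 N free, up to 10 N under a tip that grips the top); let go, it tips back level.
- foot_spot (a point): Point of the drawer unit on the axis of the short foot, level with the undersides of the other three feet (desk height while it stands level). The short foot's own underside is 6 to 10 mm above this point; the unit's floor is 22 mm above it. Axes as the unit's.
- corner_top (a point): Point on the flat bare top of the drawer unit straight above the short foot, 100 mm above the desk when level, 18 mm in from the back and right sides. Press within 40 mm of it, with about 10 N for half a second. If the wedge is not far enough in, the top sinks here and shifts sideways, by several mm, as far as the gap left under the foot; if it is, by under 1 mm.
- wedge: Black rubber door wedge, loose, 130 long, 46 mm wide, 90 g; slopes evenly from 2 mm high at the thin end to 21.5 mm at the thick end. Origin: centre of its underside; x along it to the thin end. Lies right of the unit, thin end pointing (unit's +y) at the short foot within 0.15 rad and 10 mm, 20 to 55 mm from the unit's side. Push: about 1 N sliding free, rising steeply once the slope meets the foot.
- wedge_tip (a point): Middle of the wedge's thin edge, at desk height (wedge x = +65 mm). The slope meets the outer rim of the foot (9 mm from its axis), so the thin edge ends about 18 to 45 mm past the foot's axis. Pushed on harder, the wedge lifts or shoves the unit.
- wedge_back (a point): Middle of the wedge's upright thick end face, 11 mm above the desk (wedge x = -65 mm); this face, 46 mm wide and 21.5 mm high, is the one to push on.
- stapler: Black stapler, 135 x 34 x 52 mm, long along its x; right of the unit, on the robot's side of the wedge. Origin under its centre. Bystander.
- stamp: Wooden rubber-stamp, 44 mm across, 76 mm high, right of the unit, on the robot's side of the wedge. Origin under its centre. Bystander.
- gluestick: White glue stick standing upright, 26 mm across, 95 mm high, right of the unit, beyond the wedge. Origin under its centre. Bystander.
- notes: Block of note paper, 76 x 76 x 30 mm, behind the unit. Origin under its centre. Bystander.
- marker: Grey marker with a black cap, lying, 130 x 17 x 17 mm, long along its x; lies beyond the wedge. Origin under its centre. Bystander.
- punch: Hole punch, 100 x 110 x 64 mm, left of the unit. Origin under its centre. Bystander.
There are look-alikes about, which are no part of the job. Of the things that look like the wedge, take the one that is farthest to the robot's right at the start.

How it is judged:
By the outcome, as a careful person would: the job done as asked, in the order asked, and still so for the second after the job is handed in, with the robot touching nothing.
It also fails if it takes over 56 s, if anything falls off the work surface, if the arm or the gripper's body presses on something with over 40 N, if the wrist force passes 120 N, or if a joint passes its speed limit or range.

## Working session

There is one attempt and no reset: what is moved stays moved. The work goes in short steps, Python scripts to look and compute and a tool call to move; the robot and the scene stay as the last step left them, time stands still between calls to the robot, and variables do not carry over. Pictures are saved under pics/ and viewed, at most 10 in all, crops included, and the job is handed in when it is done.

Besides the shell and the picture viewer there is one more tool, called after "Call:" as name(argument=value, ...), one argument or row to a line, values as JSON. servo_tool: Moves the arm, as the interface text tells. Scaled input: -1 to 1 covers 0.06 m each way for a shift and 5 degrees each way for a turn. Its arguments: {"type":"object","properties":{"plan":{"type":"array","items":{"type":"array","items":{"type":"array","items":{"type":"number","minimum":-1,"maximum":1}}}},"squeeze":{"type":"number"}},"required":["plan"]}

```bash
mkdir -p pics; ls; cat > h.py <<'E'
import numpy as np, cv2
from plant import ctrl
def grab(n,f):
    im,d=ctrl.read_camera(n); np.savez(f'{f}.npz',im=im,d=d,**{k:np.array(v) for k,v in ctrl.get_calibration(n).items() if k in('fx','fy','cx','cy','world_to_cam')})
    cv2.imwrite(f'pics/{f}.png',im[...,::-1]); return im,d
def plane(f,uv,z):
    c=np.load(f'{f}.npz'); M=np.linalg.inv(c['world_to_cam']); uv=np.atleast_2d(uv).astype(float)
    r=np.c_[(uv[:,0]-c['cx'])/c['fx'],-(uv[:,1]-c['cy'])/c['fy'],-np.ones(len(uv))]@M[:3,:3].T
    o=M[:3,3]; return o+r*((z-o[2])/r[:,2])[:,None]
def cloud(f):
    c=np.load(f'{f}.npz'); d=c['d']; v,u=np.mgrid[:400,:640]; M=np.linalg.inv(c['world_to_cam'])
    p=np.stack([(u-c['cx'])/c['fx']*d,-(v-c['cy'])/c['fy']*d,-d],-1)@M[:3,:3].T+M[:3,3]; p[d==0]=np.nan; return p
E
python3 - <<'E'
from h import *
for n in('top','scene'):
    grab(n,n+'0'); c=ctrl.get_calibration(n); print({k:(v if k!='world_to_cam' else np.linalg.inv(v)[:3,3]) for k,v in c.items()})
s=ctrl.observe();print(s)
E
```

```text
pics
{'fx': 395.53659226723454, 'fy': 395.53659226723454, 'cx': 310.0872390135092, 'cy': 200.72929852885582, 'world_to_cam': array([0.53094447, 0.15327461, 0.9518647 ])}
{'fx': 362.6706968983669, 'fy': 362.6706968983669, 'cx': 317.0648521947345, 'cy': 205.8711451168525, 'world_to_cam': array([0.83384414, 0.49021495, 0.75526405])}
{'time': 0.1, 'qpos': array([ 1.29496302e+00,  3.20211944e-01,  1.56554458e+00, -4.98673366e-06,
        1.25737583e+00, -2.00089035e-02]), 'qvel': array([-0.00021174, -0.00068862, -0.00294592,  0.00088738,  0.00131366,
        0.00015599]), 'joint_torque': array([ 7.21403230e-04, -4.13335347e+01, -2.32508951e+01,  7.29528721e-02,
        4.22507711e-02, -7.95153937e-05]), 'ee_pos': array([0.14537507, 0.55582386, 0.18861841]), 'ee_rot': array([-3.14005316e+00, -2.60652274e-05,  2.88576977e+00]), 'contact_force': array([ 0.45422928, -0.53251508, -0.13529076]), 'moment': array([ 0.03380841, -0.00283236, -0.00382378]), 'grip_force': 0.0, 'finger_gap': 0.09129112011959974}
```

View pics/top0.png

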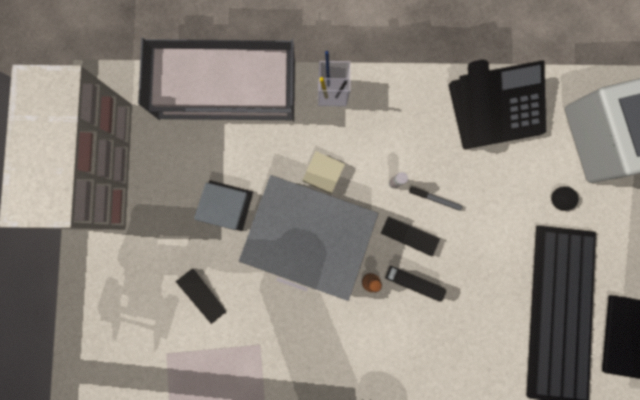

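View pics/scene0.png

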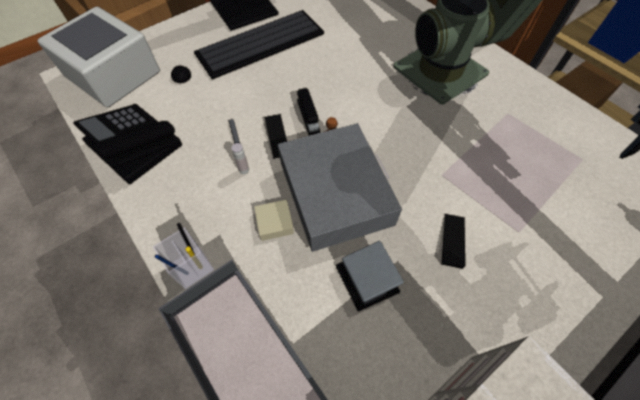

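The top view has image up = +x and image left = +y. The unit's top has corners at about (272,176), (379,211), (349,299) and (239,262), so the short foot is under (379,211). Things that could pass for the wedge: black block at (411,236) right of the unit, black block at (201,295) on the left, stapler at (416,283), marker at (436,197). The rightmost look-alike is (411,236), whose thin end should point at the foot. I'll measure it and check it in a crop.

```bash
python3 - <<'E'
from h import *
p=cloud('top0'); im=np.load('top0.npz')['im']
# cabinet top
m=(np.abs(p[...,2]-.1)<.012).astype(np.uint8); m[:, :225]=0; m[:,390:]=0; m[:165]=0; m[310:]=0
m=cv2.morphologyEx(m,cv2.MORPH_OPEN,np.ones((5,5)))
cs=max(cv2.findContours(m,0,2)[0],key=cv2.contourArea)
print('ztop',np.nanmedian(p[...,2][m>0]),'zdesk',np.nanmedian(p[330:360,400:500,2]))
b=cv2.boxPoints(cv2.minAreaRect(cs)); print(b); w=plane('top0',b,.1); print(w, [np.linalg.norm(w[i]-w[i-1]) for i in range(4)], w.mean(0))
g=im.max(2)
for n,(u0,u1,v0,v1) in dict(wedge=(375,446,208,262),stap=(375,455,258,310),decoy=(165,235,260,330)).items():
    k=np.zeros(g.shape,np.uint8); k[v0:v1,u0:u1]=(g[v0:v1,u0:u1]<55)
    c=max(cv2.findContours(k,0,2)[0],key=cv2.contourArea); b=cv2.boxPoints(cv2.minAreaRect(c)); print(n,b.round(1).tolist()); print(plane('top0',b,.01).round(3))
    q=p[k>0]; print(np.nanpercentile(q[:,2],[2,25,50,75,98]).round(3))
a=cv2.resize(im[160:320,330:470],None,fx=4,fy=3.6,interpolation=2)[...,::-1]
cv2.imwrite('pics/crop.png',a)
E
```

```text
ztop 0.09870607183336944 zdesk -0.000895281260711811
[[237.56645 262.87735]
 [269.20718 173.45792]
 [379.60052 212.52017]
 [347.9598  301.9396 ]]
[[4.74323295e-01 3.04138737e-01 1.00000000e-01]
 [6.67505938e-01 2.40394418e-01 1.00000000e-01]
 [5.84733603e-01 6.33795294e-04 1.00000000e-01]
 [3.94756116e-01 6.87899217e-02 1.00000000e-01]] [np.float64(0.2484351037008946), np.float64(0.20342780504627847), np.float64(0.2536462412397074), np.float64(0.20183335445235467)] [0.53032974 0.15348922 0.1       ]
wedge [[381.20001220703125, 232.89999389648438], [388.1000061035156, 216.8000030517578], [438.3999938964844, 238.60000610351562], [431.3999938964844, 254.60000610351562]]
[[ 0.542 -0.019  0.01 ]
 [ 0.58  -0.036  0.01 ]
 [ 0.53  -0.155  0.01 ]
 [ 0.492 -0.137  0.01 ]]
[0.    0.006 0.011 0.015 0.021]
stap [[392.8999938964844, 280.70001220703125], [397.8999938964844, 268.8999938964844], [445.6000061035156, 288.8999938964844], [440.6000061035156, 300.79998779296875]]
[[ 0.43  -0.046  0.01 ]
 [ 0.458 -0.058  0.01 ]
 [ 0.412 -0.169  0.01 ]
 [ 0.385 -0.157  0.01 ]]
[0.043 0.049 0.05  0.052 0.054]
decoy [[177.10000610351562, 281.6000061035156], [192.5, 268.79998779296875], [226.10000610351562, 309.1000061035156], [210.6999969482422, 321.8999938964844]]
[[0.424 0.461 0.01 ]
 [0.454 0.426 0.01 ]
 [0.361 0.344 0.01 ]
 [0.332 0.379 0.01 ]]
[0.001 0.006 0.011 0.015 0.021]
```

View pics/crop.png

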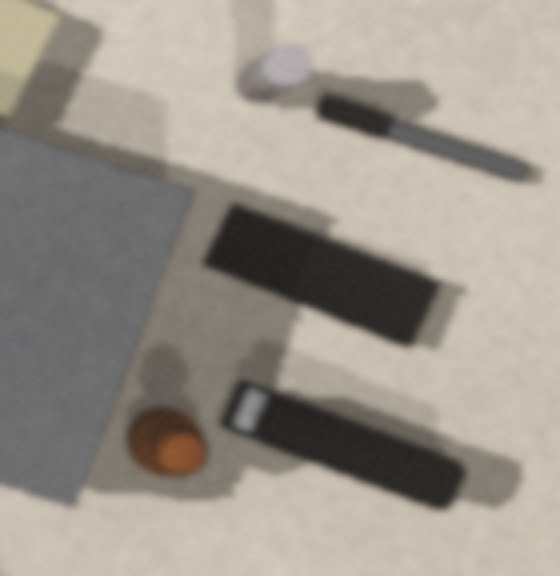

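The crop confirms the black block at (411,236): its thick end, with a shadow step, is on the right at crop (425,315), and its thin end faces the unit at crop (222,235). The glue stick at crop (285,65) and the stapler flank it. I'll push with the tool's x along the wedge and the tool tilted about 20° back so the gripper's body clears the unit and the glue stick.

```bash
cat >> h.py <<'E'
from scipy.spatial.transform import Rotation as Ro
def tool(yaw,tilt): return Ro.from_euler('z',yaw,degrees=True)*Ro.from_euler('x',180,degrees=True)*Ro.from_euler('y',tilt,degrees=True)
def rows(wps,n,step=5.,lin=.055):
    """rows from the measured pose through waypoints (pos,yaw,tilt)"""
    s=ctrl.observe(); p=np.array(s['ee_pos']); R=Ro.from_euler('xyz',s['ee_rot']); out=[]
    for P,y,t in wps:
        T=tool(y,t)
        for _ in range(99):
            d=np.array(P)-p; r=(R.inv()*T).as_rotvec(degrees=True)
            k=max(np.linalg.norm(d)/lin,np.linalg.norm(r)/4.9)
            if np.linalg.norm(d)<.0006 and np.linalg.norm(r)<.15: break
            k=max(k,1); k=np.ceil(k)
            a=np.round(R.inv().apply(d/k)/.06,2); b=np.round(r/k/5,2)
            out.append([*a.tolist(),*b.tolist()]); p=p+R.apply(a*.06); R=R*Ro.from_rotvec(b*5,degrees=True)
    for i,o in enumerate(out): print(o, '' if (i+1)%5 else '\n')
    return out
def st():
    s=ctrl.observe(); print(round(s['time'],2),np.round(s['ee_pos'],4),np.round(np.degrees(s['ee_rot']),1),'F',np.round(s['contact_force'],1),'gap',round(s['finger_gap'],3)); return s
E
python3 - <<'E'
from h import *
rows([([.49,-.20,.19],69,20)],0)
p=cloud('top0'); 
for u,v in((400,180),(328,172),(372,283)):
    q=p[v-12:v+13,u-12:u+13].reshape(-1,3); q=q[q[:,2]>.02]; print(u,v,np.nanmedian(q,0).round(3),np.nanmax(q[:,2]).round(3))
E
```

```text
[-0.44, -0.54, -0.0, -0.17, 0.15, 0.95] 
[-0.48, -0.5, -0.01, -0.17, 0.15, 0.95] 
[-0.52, -0.46, -0.03, -0.17, 0.15, 0.95] 
[-0.55, -0.41, -0.04, -0.17, 0.15, 0.95] 
[-0.59, -0.36, -0.05, -0.17, 0.15, 0.95] 

[-0.61, -0.31, -0.07, -0.17, 0.15, 0.95] 
[-0.59, -0.24, -0.07, -0.16, 0.14, 0.89] 
[-0.61, -0.2, -0.09, -0.16, 0.14, 0.89] 
[-0.62, -0.15, -0.09, -0.16, 0.14, 0.89] 
[-0.63, -0.09, -0.1, -0.16, 0.14, 0.89] 

[-0.64, -0.04, -0.11, -0.16, 0.14, 0.89] 
[-0.63, 0.01, -0.12, -0.16, 0.14, 0.89] 
[-0.63, 0.06, -0.13, -0.15, 0.14, 0.89] 
[-0.62, 0.11, -0.14, -0.16, 0.14, 0.89] 
[-0.61, 0.16, -0.14, -0.15, 0.14, 0.89] 

[-0.6, 0.2, -0.15, -0.16, 0.14, 0.89] 
[-0.58, 0.25, -0.15, -0.15, 0.14, 0.89] 
[-0.55, 0.3, -0.15, -0.16, 0.14, 0.89] 
[-0.53, 0.34, -0.16, -0.15, 0.14, 0.89] 
[-0.49, 0.39, -0.16, -0.16, 0.14, 0.89] 

[-0.47, 0.42, -0.15, -0.15, 0.14, 0.89] 
400 180 [ 0.66  -0.046  0.091] 0.098
328 172 [0.686 0.111 0.029] 0.033
372 283 [0.43  0.009 0.069] 0.078
```

Call:
servo_tool(
  plan=[
    [[-0.44,-0.54,0,-0.17,0.15,0.95,0.7],[-0.48,-0.5,-0.01,-0.17,0.15,0.95,0.7],[-0.52,-0.46,-0.03,-0.17,0.15,0.95,0.7],[-0.55,-0.41,-0.04,-0.17,0.15,0.95,0.7],[-0.59,-0.36,-0.05,-0.17,0.15,0.95,0.7]],
  ],
  squeeze=10,
)

```text
time: 0.72
ee_pos: [0.232, 0.3657, 0.1887]
ee_rot: [3.083, -0.079, 2.471]
contact_force: [1.0, -0.1, -0.3]
finger_gap: 0.0443
grip_force: 0.0
```

Call:
servo_tool(
  plan=[
    [[-0.61,-0.31,-0.07,-0.17,0.15,0.95,0.7],[-0.59,-0.24,-0.07,-0.16,0.14,0.89,0.7],[-0.61,-0.2,-0.09,-0.16,0.14,0.89,0.7],[-0.62,-0.15,-0.09,-0.16,0.14,0.89,0.7],[-0.63,-0.09,-0.1,-0.16,0.14,0.89,0.7]],
  ],
)

```text
time: 1.35
ee_pos: [0.313, 0.1876, 0.1887]
ee_rot: [3.06, -0.17, 2.08]
contact_force: [-0.4, -0.2, -0.0]
finger_gap: 0.0135
grip_force: 0.0
```

Call:
servo_tool(
  plan=[
    [[-0.64,-0.04,-0.11,-0.16,0.14,0.89,0.7],[-0.63,0.01,-0.12,-0.16,0.14,0.89,0.7],[-0.63,0.06,-0.13,-0.15,0.14,0.89,0.7],[-0.62,0.11,-0.14,-0.16,0.14,0.89,0.7],[-0.61,0.16,-0.14,-0.15,0.14,0.89,0.7]],
  ],
)

```text
time: 1.98
ee_pos: [0.3944, 0.0118, 0.1891]
ee_rot: [3.076, -0.261, 1.687]
contact_force: [0.1, 0.5, 0.5]
finger_gap: 0.0137
grip_force: 0.0
```

Call:
servo_tool(
  plan=[
    [[-0.6,0.2,-0.15,-0.16,0.14,0.89,0.7],[-0.58,0.25,-0.15,-0.15,0.14,0.89,0.7],[-0.55,0.3,-0.15,-0.16,0.14,0.89,0.7],[-0.53,0.34,-0.16,-0.15,0.14,0.89,0.7],[-0.49,0.39,-0.16,-0.16,0.14,0.89,0.7]],
  ],
)

```text
time: 2.6
ee_pos: [0.4744, -0.1653, 0.1895]
ee_rot: [3.128, -0.338, 1.284]
contact_force: [1.3, -0.1, 0.9]
finger_gap: 0.0138
grip_force: 0.0
```

```bash
python3 - <<'E'
from h import *
st(); im,_=grab('wrist','w1'); c=ctrl.get_calibration('wrist'); print(c['fx'],np.linalg.inv(c['world_to_cam'])[:3].round(3))
E
```

```text
2.6 [ 0.4744 -0.1653  0.1895] [179.2 -19.4  73.5] F [ 1.3 -0.1  0.9] gap 0.014
309.70691628693146 [[ 0.957  0.29  -0.026  0.477]
 [-0.291  0.956 -0.031 -0.156]
 [ 0.016  0.038  0.999  0.401]]
```

View pics/w1.png

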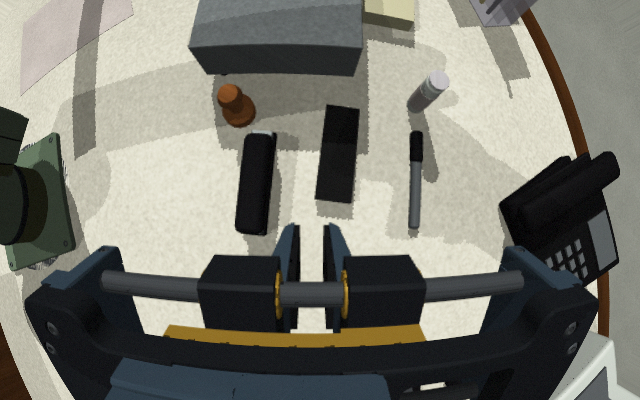

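The wrist view shows the wedge with its thin edge from (327,106) to (358,109) and its thick end from (316,200) to (352,203). The unit's right side is at (190-362, 45-75), and the fingertips are at about (293,228) and (337,228). I'll measure the wedge corners and plan the approach.

```bash
cat >> h.py <<'E'
def wplane(f,uv,z):
    c=np.load(f'{f}.npz'); M=np.linalg.inv(c['world_to_cam']); uv=np.atleast_2d(uv).astype(float)
    x=(uv-[c['cx'],c['cy']])/c['fx']; th=np.linalg.norm(x,axis=1,keepdims=True); e=x/th
    r=np.c_[e[:,:1]*np.sin(th),-e[:,1:]*np.sin(th),-np.cos(th)]@M[:3,:3].T; o=M[:3,3]
    return o+r*((np.asarray(z)-o[2])/r[:,2])[:,None]
E
python3 - <<'E'
from h import *
im=np.load('w1.npz')['im']; k=np.zeros(im.shape[:2],np.uint8); k[95:215,305:370]=im[95:215,305:370].max(2)<48
c=max(cv2.findContours(cv2.morphologyEx(k,2,np.ones((3,3))),0,2)[0],key=cv2.contourArea)
q=cv2.approxPolyDP(c,4,True)[:,0]; print(q.tolist())
q=q[np.argsort(q[:,1])]; print(wplane('w1',q,[.002 if v<150 else .0215 for v in q[:,1]]).round(4))
# cabinet top corners nearest
print(wplane('w1',[[190,45],[362,46]],.1).round(4))
E
```

```text
[[327, 105], [316, 198], [350, 202], [358, 109]]
[[ 0.545  -0.026   0.002 ]
 [ 0.584  -0.0428  0.002 ]
 [ 0.4931 -0.1427  0.0215]
 [ 0.5319 -0.1596  0.0215]]
[[ 0.4034  0.0646  0.1   ]
 [ 0.5873 -0.      0.1   ]]
```

```bash
python3 - <<'E'
from h import *
rows([([.500,-.196,.14],71,20),([.500,-.196,.03],71,20),([.500,-.196,.0095],71,20)],0)
d=tool(71,20).inv().apply([.3256,.9455,0]);print('10mm push',d*10/60)
E
```

```text
[-0.28, 0.24, 0.34, 0.02, 0.08, 0.22] 
[-0.27, 0.25, 0.34, 0.01, 0.08, 0.22] 
[-0.32, -0.0, 0.86, 0.0, -0.0, 0.0] 
[-0.31, -0.0, 0.86, 0.0, -0.0, 0.0] 
[-0.12, -0.0, 0.32, 0.0, -0.0, 0.0] 

10mm push [1.56614310e-01 6.02636265e-06 5.70029470e-02]
```

Call:
servo_tool(
  plan=[
    [[-0.28,0.24,0.34,0.02,0.08,0.22,0.7],[-0.27,0.25,0.34,0.01,0.08,0.22,0.7],[-0.32,0,0.86,0,0,0,0.7],[-0.31,0,0.86,0,0,0,0.7],[-0.12,0,0.32,0,0,0,0.7]],
  ],
)

```text
time: 3.28
ee_pos: [0.4952, -0.1879, 0.0069]
ee_rot: [-3.133, -0.353, 1.244]
contact_force: [-0.0, 0.8, 0.4]
finger_gap: 0.014
grip_force: 0.0
```

Call:
servo_tool(
  plan=[
    [[0.1,0,0.036,0,0,0,0.7],[0.1,0,0.036,0,0,0,0.7],[0.1,0,0.036,0,0,0,0.7],[0.1,0,0.036,0,0,0,0.7],[0,0,0,0,0,0,0.7]],
  ],
)

```text
time: 3.9
ee_pos: [0.5059, -0.1648, 0.011]
ee_rot: [-3.141, -0.352, 1.248]
contact_force: [0.3, 0.1, 0.2]
finger_gap: 0.0137
grip_force: 0.0
```

Call:
servo_tool(
  plan=[
    [[0.125,0.03,0.05,0,0,0,0.7],[0.125,0.02,0.05,0,0,0,0.7],[0.125,0,0.046,0,0,0,0.7],[0.125,0,0.046,0,0,0,0.7],[0.125,0,0.046,0,0,0,0.7]],
  ],
)

```text
time: 4.53
ee_pos: [0.5214, -0.1276, 0.0099]
ee_rot: [-3.14, -0.352, 1.246]
contact_force: [-0.3, 0.2, -0.3]
finger_gap: 0.0138
grip_force: 0.0
```

```bash
python3 - <<'E'
from h import *
s=st(); im,_=grab('wrist','w2')
k=np.zeros(im.shape[:2],np.uint8); 
cv2.imwrite('pics/w2c.png',cv2.resize(im[0:260,170:490],None,fx=2.3,fy=2.3)[...,::-1])
p=s['ee_pos'][:2]-[.575,.023]; print('along',p@[.3256,.9455],'lat',.3256*p[1]-.9455*p[0])
E
```

```text
4.53 [ 0.5214 -0.1276  0.0099] [-179.9  -20.2   71.4] F [-0.3  0.2 -0.3] gap 0.014
along -0.1598615035326805 lat 0.001662190368593941
```

View pics/w2c.png

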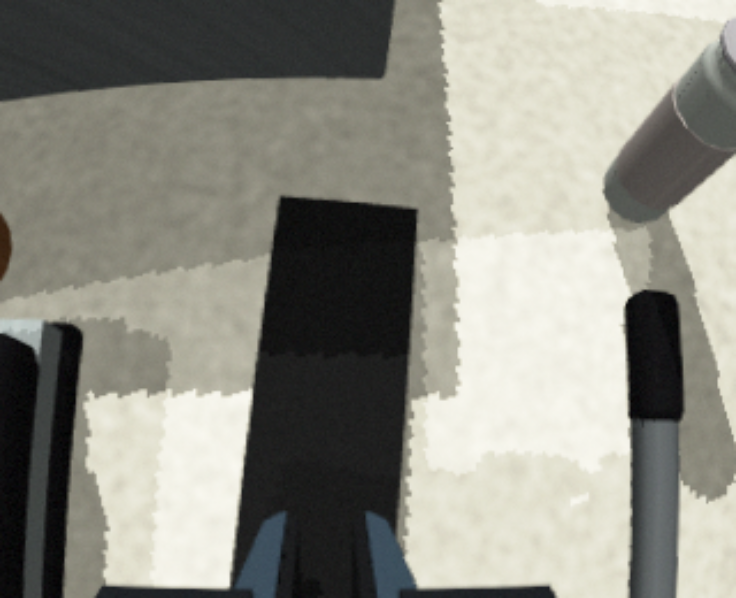

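The wedge now lies ahead of the fingers, with its thin edge at crop (280,197) to (417,209) and the unit's rear edge at crop (390,75). I'll measure its pose.

```bash
python3 - <<'E'
from h import *
q=np.array([[280,197],[417,209],[262,353],[408,355]])/2.3+[170,0]
w=wplane('w2',q,[.002,.002,.011,.011]); print(w.round(4))
t=w[:2].mean(0)[:2]; p=t-[.575,.023]; print(t,'along',p@[.3256,.9455],'lat',.3256*p[1]-.9455*p[0])
for a,b in((0,2),(1,3)): d=w[a]-w[b]; print(np.degrees(np.arctan2(d[1],d[0])))
d=w[1]-w[0]; print(np.degrees(np.arctan2(d[1],d[0]))+90)
E
```

```text
[[ 0.5411 -0.0176  0.002 ]
 [ 0.583  -0.0359  0.002 ]
 [ 0.5196 -0.0691  0.011 ]
 [ 0.5614 -0.0836  0.011 ]]
[ 0.56202622 -0.0267207 ] along -0.05123518232109068 lat -0.003922354068978794
67.33156446894755
65.66294523686902
66.38831586011625
```

```bash
python3 - <<'E'
from h import *
st(); im,d=grab('scene','s2'); imt,_=grab('top','t2')
a=cv2.resize(im[70:180,220:360],None,fx=3.5,fy=3.5)[...,::-1]; b=cv2.resize(imt[170:300,340:480],None,fx=2.1,fy=2.1)[...,::-1]
W=np.zeros((400,790,3),np.uint8); W[:385,:490]=a; W[:273,495:789]=b; cv2.imwrite('pics/both.png',W)
E
```

```text
4.58 [ 0.5214 -0.1268  0.01  ] [-179.9  -20.2   71.4] F [ 1.1  0.6 -0.4] gap 0.014
```

View pics/both.png

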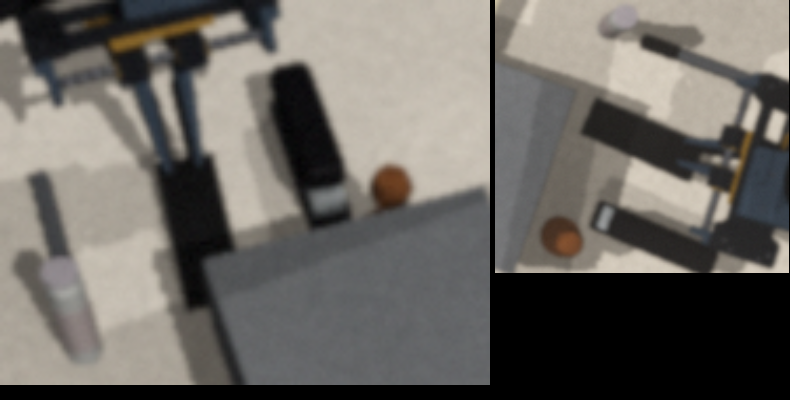

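The fingers sit at the wedge's rear end, at scene crop (180,160), but the wedge has hardly moved. I'll check its height profile and end positions before pushing on.

```bash
python3 - <<'E'
from h import *
st()
dr=np.array([.4067,.9135]); nr=np.array([-.9135,.4067])
for f in('top0','t2','scene0','s2'):
    p=cloud(f); im=np.load(f+'.npz')['im']; q=p[...,:2]-[.5125,-.151]
    a=q@dr; l=q@nr; print(f)
    print([(round(x*1000),round(1000*float(np.nanmedian(p[...,2][k])),1),int(im[k].max(1).mean())) for x in np.arange(-.03,.16,.01) for k in [(abs(a-x)<.005)&(abs(l)<.012)&(p[...,2]<.05)] if k.sum()>1])
E
```

```text
4.67 [ 0.5213 -0.1278  0.01  ] [-179.9  -20.2   71.5] F [0.7 1.1 0.3] gap 0.014
top0
[(-30, -0.8, 203), (-20, -0.9, 188), (-10, -1.1, 134), (0, 17.6, 98), (10, 19.5, 49), (20, 18.9, 44), (30, 16.8, 44), (40, 14.6, 43), (50, 13.2, 43), (60, 11.9, 43), (70, 10.2, 42), (80, 8.9, 39), (90, 7.7, 38), (100, 5.3, 37), (110, 4.1, 37), (120, 3.1, 37), (130, 1.4, 53), (140, -0.9, 129), (150, -1.9, 131)]
t2
[(-30, -0.8, 118), (-20, -1.6, 139), (-10, -1.1, 97), (0, 19.7, 72), (10, 19.4, 41), (20, 17.9, 38), (30, 16.9, 42), (40, 14.8, 38), (50, 14.0, 40), (60, 12.1, 40), (70, 10.2, 40), (80, 8.3, 38), (90, 7.5, 36), (100, 5.9, 36), (110, 4.2, 36), (120, 3.2, 36), (130, 1.0, 49), (140, -1.1, 108), (150, -1.2, 109)]
scene0
[(-30, -1.1, 196), (-20, -1.0, 179), (0, 18.9, 123), (10, 19.8, 42), (20, 18.3, 19), (30, 16.8, 19), (40, 15.3, 19), (50, 13.0, 19), (60, 12.1, 20), (70, 11.1, 19), (80, 9.6, 16), (90, 7.6, 15), (100, 5.4, 20), (110, 4.6, 19), (120, 3.6, 14), (130, 2.5, 30), (140, -0.8, 100), (150, -0.9, 114)]
s2
[(-30, -0.5, 136), (-20, -0.4, 102), (0, 39.3, 73), (10, 19.7, 33), (20, 18.3, 20), (30, 18.4, 28), (40, 15.4, 17), (50, 14.0, 18), (60, 11.9, 19), (70, 10.3, 19), (80, 9.4, 15), (90, 7.9, 14), (100, 5.7, 17), (110, 4.1, 20), (120, 3.5, 13), (130, 2.0, 25), (140, -0.8, 78), (150, -0.5, 87)]
```

```bash
python3 - <<'E'
from h import *
s=st(); R=Ro.from_euler('xyz',s['ee_rot'])
for f in('t2','s2'):
    p=cloud(f).reshape(-1,3); im=np.load(f+'.npz')['im'].reshape(-1,3).astype(int)
    q=R.inv().apply(np.nan_to_num(p)-s['ee_pos']); m=(abs(q[:,0])<.05)&(abs(q[:,1])<.05)&(q[:,2]>-.09)&(p[:,2]>.026)
    print(f)
    for z in np.arange(-.09,.03,.01):
        k=m&(abs(q[:,2]-z)<.005)
        if k.sum(): print(round(z,3),k.sum(),'x',np.percentile(q[k,0],[0,50,100]).round(3),'y',np.percentile(q[k,1],[0,50,100]).round(3),'wz',np.median(p[k,2]).round(3))
E
```

```text
4.67 [ 0.5213 -0.1278  0.01  ] [-179.9  -20.2   71.5] F [0.7 1.1 0.3] gap 0.014
t2
-0.09 5 x [-0.012  0.016  0.017] y [0.011 0.011 0.013] wz 0.096
-0.08 37 x [-0.017  0.015  0.019] y [-0.02   0.009  0.019] wz 0.088
-0.07 41 x [-0.016  0.015  0.019] y [-0.018  0.007  0.018] wz 0.08
-0.06 30 x [-0.006  0.015  0.018] y [-0.018  0.007  0.017] wz 0.071
-0.05 34 x [-0.015  0.015  0.019] y [-0.018  0.007  0.016] wz 0.062
-0.04 32 x [-0.016  0.015  0.018] y [-0.016  0.007  0.017] wz 0.051
-0.03 25 x [-0.012  0.015  0.017] y [-0.015  0.007  0.017] wz 0.044
-0.02 2 x [0.001 0.008 0.015] y [0.008 0.01  0.013] wz 0.035
s2
-0.09 17 x [-0.011  0.018  0.02 ] y [-0.02 -0.01  0.02] wz 0.099
-0.08 53 x [-0.017  0.016  0.02 ] y [-0.019 -0.007  0.021] wz 0.089
-0.07 47 x [-0.014  0.017  0.02 ] y [-0.019 -0.007  0.02 ] wz 0.081
-0.06 36 x [-0.014  0.017  0.021] y [-0.017  0.008  0.019] wz 0.072
-0.05 38 x [-0.015  0.017  0.021] y [-0.017 -0.007  0.018] wz 0.062
-0.04 32 x [-0.014  0.016  0.02 ] y [-0.015 -0.007  0.017] wz 0.052
-0.03 29 x [-0.017  0.016  0.019] y [-0.016 -0.007  0.016] wz 0.043
-0.02 3 x [-0.001  0.016  0.016] y [-0.012 -0.007  0.007] wz 0.038
```

```bash
python3 - <<'E'
from h import *
s=st(); R=Ro.from_euler('xyz',s['ee_rot'])
for f in('t2','s2'):
    p=cloud(f).reshape(-1,3); im=np.load(f+'.npz')['im'].reshape(-1,3).astype(int)
    q=R.inv().apply(np.nan_to_num(p)-s['ee_pos']); m=(abs(q[:,0])<.03)&(abs(q[:,1])<.03)&(p[:,2]<.045)&(im[:,2]-im[:,0]>8)
    i=np.where(m)[0]; i=i[np.argsort(p[i,2])][:14]
    print(f,m.sum()); print(np.c_[p[i].round(3),q[i].round(3),im[i]])
print(ctrl.grip_depth, [x for x in dir(ctrl) if x[0]!='_'])
im=np.load('s2.npz')['im']; cv2.imwrite('pics/s2c.png',cv2.resize(im[95:165,250:310],None,fx=8,fy=8,interpolation=0)[...,::-1])
E
```

```text
4.67 [ 0.5213 -0.1278  0.01  ] [-179.9  -20.2   71.5] F [0.7 1.1 0.3] gap 0.014
t2 3
[[ 5.10e-01 -1.18e-01  4.00e-02  1.50e-02 -1.30e-02 -2.60e-02  4.80e+01
   5.10e+01  5.70e+01]
 [ 5.11e-01 -1.19e-01  4.50e-02  1.60e-02 -1.30e-02 -3.10e-02  5.30e+01
   5.80e+01  6.50e+01]
 [ 5.33e-01 -1.26e-01  4.50e-02  1.70e-02  1.10e-02 -3.10e-02  5.00e+01
   5.40e+01  6.10e+01]]
s2 14
[[ 5.30e-01 -1.48e-01  1.70e-02 -1.30e-02  1.50e-02 -1.20e-02  2.50e+01
   2.90e+01  3.40e+01]
 [ 5.07e-01 -1.33e-01  1.90e-02 -6.00e-03 -1.20e-02 -1.10e-02  2.60e+01
   3.10e+01  3.60e+01]
 [ 5.28e-01 -1.45e-01  1.90e-02 -1.00e-02  1.20e-02 -1.30e-02  3.90e+01
   4.50e+01  5.30e+01]
 [ 5.31e-01 -1.42e-01  1.90e-02 -7.00e-03  1.30e-02 -1.20e-02  2.50e+01
   2.90e+01  3.40e+01]
 [ 5.29e-01 -1.49e-01  2.00e-02 -1.40e-02  1.40e-02 -1.50e-02  3.30e+01
   3.90e+01  4.60e+01]
 [ 5.12e-01 -1.17e-01  3.90e-02  1.60e-02 -1.20e-02 -2.50e-02  3.50e+01
   4.20e+01  4.80e+01]
 [ 5.14e-01 -1.19e-01  3.90e-02  1.60e-02 -1.00e-02 -2.50e-02  3.30e+01
   3.90e+01  4.70e+01]
 [ 5.12e-01 -1.21e-01  3.90e-02  1.30e-02 -1.00e-02 -2.70e-02  3.90e+01
   4.60e+01  5.40e+01]
 [ 5.35e-01 -1.25e-01  4.00e-02  1.70e-02  1.20e-02 -2.60e-02  3.80e+01
   4.10e+01  5.10e+01]
 [ 5.36e-01 -1.29e-01  4.10e-02  1.40e-02  1.40e-02 -2.80e-02  4.30e+01
   5.20e+01  6.10e+01]
 [ 5.34e-01 -1.26e-01  4.20e-02  1.70e-02  1.20e-02 -2.90e-02  3.90e+01
   4.40e+01  5.30e+01]
 [ 5.10e-01 -1.20e-01  4.30e-02  1.50e-02 -1.30e-02 -3.00e-02  5.90e+01
   6.30e+01  6.80e+01]
 [ 5.12e-01 -1.16e-01  4.40e-02  1.90e-02 -1.20e-02 -2.90e-02  4.00e+01
   4.50e+01  5.20e+01]
 [ 5.13e-01 -1.20e-01  4.40e-02  1.60e-02 -1.10e-02 -3.10e-02  4.20e+01
   5.00e+01  5.80e+01]]
-0.0188 ['PlanningError', 'get_calibration', 'grip_depth', 'observe', 'read_camera', 'sign_off']
```

View pics/s2c.png

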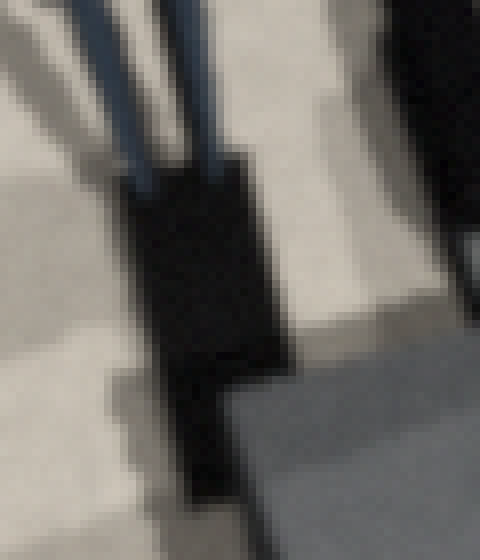

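The fingertips seem not to reach as low as the TCP suggests: there is no contact force and the wedge hasn't moved. I'll back off behind the wedge and look at the tips against the bright desk.

Call:
servo_tool(
  plan=[
    [[-0.16,0,-0.057,0,0,0,0.7],[-0.2,0,-0.073,0,0,0,0.7],[-0.24,0,-0.087,0,0,0,0.7],[-0.24,0,-0.087,0,0,0,0.7],[-0.1,0,-0.036,0,0,0,0.7]],
  ],
)

```text
time: 5.3
ee_pos: [0.5019, -0.1866, 0.0096]
ee_rot: [-3.14, -0.352, 1.245]
contact_force: [0.2, 0.3, 0.1]
finger_gap: 0.0134
grip_force: 0.0
```

```bash
python3 - <<'E'
from h import *
s=st(); R=Ro.from_euler('xyz',s['ee_rot']); im,d=grab('scene','s3'); im,d=grab('top','t3')
dr=np.array([.4067,.9135]); nr=np.array([-.9135,.4067])
for f in('s3','t3'):
    p=cloud(f); im=np.load(f+'.npz')['im']; q=p[...,:2]-[.5125,-.151]; a=q@dr; l=q@nr
    print(f,[(round(x*1000),round(1000*float(np.nanmedian(p[...,2][k])),1),int(im[k].max(1).mean())) for x in np.arange(-.03,.16,.02) for k in [(abs(a-x)<.005)&(abs(l)<.012)&(p[...,2]<.05)] if k.sum()>1])
    p=p.reshape(-1,3);q=R.inv().apply(np.nan_to_num(p)-s['ee_pos'])
    for z in np.arange(-.05,.015,.005):
        k=(abs(q[:,0])<.03)&(abs(q[:,1])<.025)&(p[:,2]>.004)&(abs(q[:,2]-z)<.0025)
        if k.sum(): print(round(z,3),k.sum(),'x',np.percentile(q[k,0],[0,50,100]).round(3),'y',np.percentile(q[k,1],[0,50,100]).round(3),'wz',np.median(p[k,2]).round(3))
im=np.load('s3.npz')['im']; cv2.imwrite('pics/s3c.png',cv2.resize(im[70:160,230:320],None,fx=6,fy=6,interpolation=2)[...,::-1])
E
```

```text
5.3 [ 0.5019 -0.1866  0.0096] [-179.9  -20.2   71.3] F [0.2 0.3 0.1] gap 0.013
s3 [(-30, -0.1, 149), (10, 19.3, 43), (30, 16.3, 19), (50, 14.3, 19), (70, 10.6, 19), (90, 8.1, 12), (110, 3.8, 17), (130, 1.5, 25), (150, -0.4, 85)]
-0.05 17 x [-0.015  0.015  0.019] y [-0.016  0.008  0.018] wz 0.061
-0.045 19 x [-0.013  0.016  0.019] y [-0.015 -0.007  0.017] wz 0.058
-0.04 17 x [-0.019  0.016  0.021] y [-0.016  0.008  0.017] wz 0.053
-0.035 15 x [-0.015  0.015  0.02 ] y [-0.015 -0.007  0.016] wz 0.047
-0.03 14 x [-0.005  0.016  0.018] y [-0.014 -0.007  0.016] wz 0.043
-0.025 8 x [-0.01   0.015  0.017] y [-0.013  0.001  0.012] wz 0.039
-0.0 1 x [-0.009 -0.009 -0.009] y [0.005 0.005 0.005] wz 0.005
t3 [(-30, -0.5, 180), (-10, -1.1, 134), (10, 19.4, 47), (30, 16.6, 42), (50, 13.3, 42), (70, 10.5, 42), (90, 6.9, 36), (110, 4.2, 35), (130, 0.9, 49), (150, -0.8, 109)]
-0.05 20 x [-0.005  0.014  0.017] y [-0.017 -0.     0.015] wz 0.061
-0.045 15 x [-0.012  0.015  0.017] y [-0.016  0.009  0.018] wz 0.057
-0.04 19 x [-0.017  0.015  0.017] y [-0.016  0.008  0.017] wz 0.051
-0.035 14 x [-0.011  0.015  0.017] y [-0.015  0.008  0.017] wz 0.047
-0.03 16 x [-0.013  0.015  0.017] y [-0.015  0.008  0.016] wz 0.043
-0.025 5 x [-0.009  0.014  0.015] y [-0.006  0.008  0.013] wz 0.039
```

View pics/s3c.png

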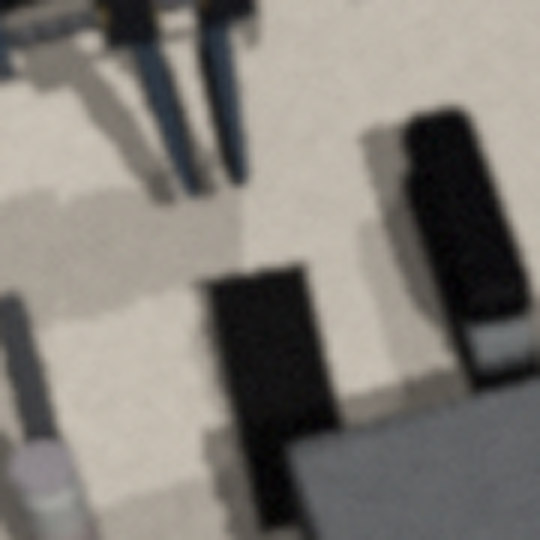

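The crop shows the tips ending in the air (about (190,190) and (240,180)). In the depth data they end about 23 mm short of the reported TCP. I'll lower about 23 mm, watching the force.

Call:
servo_tool(
  plan=[
    [[-0.04,0,0.11,0,0,0,0.7],[-0.04,0,0.11,0,0,0,0.7],[-0.03,0,0.08,0,0,0,0.7],[-0.02,0,0.05,0,0,0,0.7],[0,0,0,0,0,0,0.7]],
  ],
)

```text
time: 6.02
ee_pos: [0.502, -0.1849, -0.013]
ee_rot: [-3.139, -0.352, 1.246]
contact_force: [0.4, 0.3, -0.5]
finger_gap: 0.0138
grip_force: 0.0
```

Call:
servo_tool(
  plan=[
    [[0.13,0.02,0.047,0,0,0,0.7],[0.13,0,0.047,0,0,0,0.7],[0.13,0,0.047,0,0,0,0.7],[0.13,0,0.047,0,0,0,0.7],[0.13,0,0.047,0,0,0,0.7]],
  ],
)

```text
time: 6.65
ee_pos: [0.5167, -0.1457, -0.0125]
ee_rot: [-3.14, -0.352, 1.247]
contact_force: [-0.2, -0.8, -0.4]
finger_gap: 0.0135
grip_force: 0.3
```

```bash
cat > look.py <<'E'
from h import *
import sys
s=st(); f=sys.argv[1]; grab('top',f); p=cloud(f); im=np.load(f+'.npz')['im']
e=s['ee_pos'][:2]-[.575,.023]; print('ee along',round(e@[.3256,.9455],4),'lat',round(.3256*e[1]-.9455*e[0],4))
q=p[...,:2]-[.575,.023]; a=q@[.3256,.9455]; l=.3256*q[...,1]-.9455*q[...,0]
k=((abs(l)<.05)&(a>-.2)&(a<0)&(p[...,2]<.03)&(im.max(2)<58)).astype(np.uint8)
c=max(cv2.findContours(k,0,2)[0],key=cv2.contourArea); b=cv2.boxPoints(cv2.minAreaRect(c)); w=plane(f,b,.005)[:,:2]-[.575,.023]
print('wedge box along/lat mm',[(round(1000*(x@[.3256,.9455])),round(1000*(.3256*x[1]-.9455*x[0]))) for x in w])
m=(np.abs(p[...,2]-.1)<.012).astype(np.uint8); m[:, :225]=0; m[:,385:]=0; m[:165]=0; m[310:]=0
m=cv2.morphologyEx(m,cv2.MORPH_OPEN,np.ones((5,5))); cs=max(cv2.findContours(m,0,2)[0],key=cv2.contourArea)
r=cv2.minAreaRect(cs); print('unit',plane(f,r[0],.1).round(4),r)
E
python3 look.py t4
```

```text
6.65 [ 0.5167 -0.1457 -0.0125] [-179.9  -20.2   71.4] F [-0.2 -0.8 -0.4] gap 0.014
ee along -0.1785 lat 0.0002
wedge box along/lat mm [(-41, 22), (-42, -21), (-186, -17), (-183, 26)]
unit [[0.5292 0.1534 0.1   ]] ((308.58349609375, 237.69876098632812), (117.1006088256836, 94.85236358642578), 19.486129760742188)
```

Call:
servo_tool(
  plan=[
    [[0.14,0,0.051,0,0,0,0.7],[0.14,0,0.051,0,0,0,0.7],[0.14,0,0.051,0,0,0,0.7],[0.14,0,0.051,0,0,0,0.7],[0.14,0,0.051,0,0,0,0.7]],
  ],
)

```text
time: 7.32
ee_pos: [0.5308, -0.1032, -0.0124]
ee_rot: [-3.139, -0.352, 1.246]
contact_force: [-0.1, -0.5, 0.2]
finger_gap: 0.0135
grip_force: 0.3
```

Call:
servo_tool(
  plan=[
    [[0.03,0,0.011,0,0,0,0.7],[0.03,0,0.011,0,0,0,0.7],[0.03,0,0.011,0,0,0,0.7],[0,0,0,0,0,0,0.7],[0,0,0,0,0,0,0.7]],
  ],
)

```text
time: 7.95
ee_pos: [0.5324, -0.0984, -0.0124]
ee_rot: [-3.14, -0.352, 1.246]
contact_force: [-0.3, -0.1, 0.4]
finger_gap: 0.0138
grip_force: 0.0
```

```bash
python3 look.py t5
```

```text
7.95 [ 0.5324 -0.0984 -0.0124] [-179.9  -20.2   71.4] F [-0.3 -0.1  0.4] gap 0.014
ee along -0.1286 lat 0.0007
wedge box along/lat mm [(-30, 30), (-29, -13), (-135, -16), (-135, 27)]
unit [[0.5292 0.1534 0.1   ]] ((308.5821838378906, 237.68148803710938), (117.09990692138672, 94.80664825439453), 19.47657585144043)
```

Call:
servo_tool(
  plan=[
    [[0.03,0,0.011,0,0,0,0.7],[0.03,0,0.011,0,0,0,0.7],[0.03,0,0.011,0,0,0,0.7],[0.03,0,0.011,0,0,0,0.7],[0,0,0,0,0,0,0.7]],
  ],
)

```text
time: 8.62
ee_pos: [0.5349, -0.0909, -0.0124]
ee_rot: [-3.14, -0.352, 1.246]
contact_force: [-0.8, -0.3, 0.7]
finger_gap: 0.0137
grip_force: 0.0
```

Call:
servo_tool(
  plan=[
    [[0.03,0,0.011,0,0,0,0.7],[0.03,0,0.011,0,0,0,0.7],[0.03,0,0.011,0,0,0,0.7],[0,0,0,0,0,0,0.7],[0,0,0,0,0,0,0.7]],
  ],
)

```text
time: 9.25
ee_pos: [0.5367, -0.0855, -0.0124]
ee_rot: [-3.139, -0.352, 1.246]
contact_force: [0.1, 0.1, -0.2]
finger_gap: 0.0139
grip_force: 0.0
```

Call:
servo_tool(
  plan=[
    [[0.02,0,0.0073,0,0,0,0.7],[0.02,0,0.0073,0,0,0,0.7],[0.02,0,0.0073,0,0,0,0.7],[0,0,0,0,0,0,0.7],[0,0,0,0,0,0,0.7]],
  ],
)

```text
time: 9.88
ee_pos: [0.538, -0.0819, -0.0124]
ee_rot: [-3.14, -0.352, 1.246]
contact_force: [0.7, 0.3, 0.5]
finger_gap: 0.0138
grip_force: 0.1
```

Call:
servo_tool(
  plan=[
    [[0.02,0,0.0073,0,0,0,0.7],[0.02,0,0.0073,0,0,0,0.7],[0.02,0,0.0073,0,0,0,0.7],[0,0,0,0,0,0,0.7],[0,0,0,0,0,0,0.7]],
  ],
)

```text
time: 10.5
ee_pos: [0.5392, -0.0783, -0.0124]
ee_rot: [-3.14, -0.352, 1.246]
contact_force: [1.0, 0.1, -0.9]
finger_gap: 0.0137
grip_force: 0.1
```

Call:
servo_tool(
  plan=[
    [[0.02,0,0.0073,0,0,0,0.7],[0.02,0,0.0073,0,0,0,0.7],[0.02,0,0.0073,0,0,0,0.7],[0,0,0,0,0,0,0.7],[0,0,0,0,0,0,0.7]],
  ],
)

```text
time: 11.12
ee_pos: [0.5404, -0.0747, -0.0124]
ee_rot: [-3.14, -0.352, 1.246]
contact_force: [-0.3, -0.9, -1.0]
finger_gap: 0.014
grip_force: 0.1
```

```bash
python3 look.py t6
```

```text
11.12 [ 0.5404 -0.0747 -0.0124] [-179.9  -20.2   71.4] F [-0.3 -0.9 -1. ] gap 0.014
ee along -0.1036 lat 0.0009
wedge box along/lat mm [(-30, 29), (-30, -14), (-110, -15), (-110, 28)]
unit [[0.5293 0.153  0.1   ]] ((308.73077392578125, 237.6538543701172), (117.11231994628906, 94.77957916259766), 19.653825759887695)
```

Call:
servo_tool(
  plan=[
    [[0.02,0,0.0073,0,0,0,0.7],[0.02,0,0.0073,0,0,0,0.7],[0.02,0,0.0073,0,0,0,0.7],[0,0,0,0,0,0,0.7],[0,0,0,0,0,0,0.7]],
  ],
)

```text
time: 11.8
ee_pos: [0.5416, -0.071, -0.0124]
ee_rot: [-3.14, -0.352, 1.246]
contact_force: [0.5, -0.9, -1.0]
finger_gap: 0.014
grip_force: 0.1
```

Call:
servo_tool(
  plan=[
    [[0.02,0,0.0073,0,0,0,0.7],[0.02,0,0.0073,0,0,0,0.7],[0,0,0,0,0,0,0.7],[0,0,0,0,0,0,0.7],[0,0,0,0,0,0,0.7]],
  ],
)

```text
time: 12.42
ee_pos: [0.5424, -0.0687, -0.0124]
ee_rot: [-3.14, -0.352, 1.246]
contact_force: [0.1, -0.6, -0.1]
finger_gap: 0.0136
grip_force: 0.0
```

Call:
servo_tool(
  plan=[
    [[0.02,0,0.0073,0,0,0,0.7],[0.02,0,0.0073,0,0,0,0.7],[0,0,0,0,0,0,0.7],[0,0,0,0,0,0,0.7],[0,0,0,0,0,0,0.7]],
  ],
)

```text
time: 13.05
ee_pos: [0.5433, -0.0662, -0.0123]
ee_rot: [-3.14, -0.352, 1.246]
contact_force: [-0.4, 0.1, -0.2]
finger_gap: 0.0136
grip_force: 0.0
```

Call:
servo_tool(
  plan=[
    [[0.02,0,0.0073,0,0,0,0.7],[0.01,0,0.0037,0,0,0,0.7],[0,0,0,0,0,0,0.7],[0,0,0,0,0,0,0.7],[0,0,0,0,0,0,0.7]],
  ],
)

```text
time: 13.68
ee_pos: [0.5439, -0.0644, -0.0123]
ee_rot: [-3.14, -0.352, 1.246]
contact_force: [0.9, -1.6, -0.4]
finger_gap: 0.0134
grip_force: 0.1
```

```bash
python3 look.py t7
```

```text
13.68 [ 0.5439 -0.0644 -0.0123] [-179.9  -20.2   71.4] F [ 0.9 -1.6 -0.4] gap 0.013
ee along -0.0928 lat 0.001
wedge box along/lat mm [(-30, 29), (-30, -14), (-99, -15), (-99, 28)]
unit [[0.5292 0.1534 0.1   ]] ((308.58349609375, 237.69876098632812), (117.1006088256836, 94.85236358642578), 19.486129760742188)
```

Call:
servo_tool(
  plan=[
    [[0.02,0,0.0073,0,0,0,0.7],[0.01,0,0.0037,0,0,0,0.7],[0,0,0,0,0,0,0.7],[0,0,0,0,0,0,0.7],[0,0,0,0,0,0,0.7]],
  ],
)

```text
time: 14.35
ee_pos: [0.5445, -0.0627, -0.0124]
ee_rot: [-3.14, -0.352, 1.246]
contact_force: [-1.0, -0.5, -0.4]
finger_gap: 0.0138
grip_force: 0.6
```

Call:
servo_tool(
  plan=[
    [[0.02,0,0.0073,0,0,0,0.7],[0.01,0,0.0037,0,0,0,0.7],[0,0,0,0,0,0,0.7],[0,0,0,0,0,0,0.7],[0,0,0,0,0,0,0.7]],
  ],
)

```text
time: 14.98
ee_pos: [0.5451, -0.0613, -0.0124]
ee_rot: [-3.14, -0.351, 1.247]
contact_force: [-2.0, -4.3, 0.1]
finger_gap: 0.0141
grip_force: 2.5
```

```bash
python3 - <<'E'
from h import *
st(); im,_=grab('scene','s8'); imt,_=grab('top','t8')
a=cv2.resize(im[70:180,220:360],None,fx=3.3,fy=3.3)[...,::-1]; b=cv2.resize(imt[185:285,340:430],None,fx=3.6,fy=3.6)[...,::-1]
W=np.zeros((364,795,3),np.uint8); W[:363,:462]=a; W[:360,468:792]=b; cv2.imwrite('pics/both8.png',W)
E
python3 look.py t8
```

```text
14.97 [ 0.5451 -0.0613 -0.0124] [-179.9  -20.1   71.4] F [-2.  -4.3  0.1] gap 0.014
15.07 [ 0.5451 -0.0613 -0.0124] [-179.9  -20.1   71.4] F [-1.3 -4.5  1.1] gap 0.014
ee along -0.0895 lat 0.0008
wedge box along/lat mm [(-30, 30), (-29, -14), (-97, -16), (-98, 27)]
unit [[0.5292 0.1534 0.1   ]] ((308.58349609375, 237.69876098632812), (117.1006088256836, 94.85236358642578), 19.486129760742188)
```

View pics/both8.png

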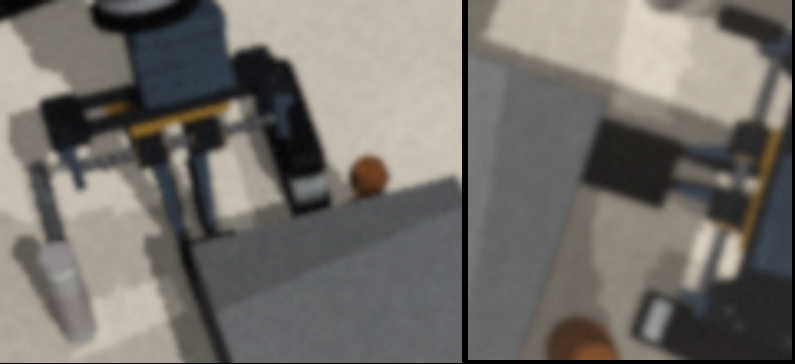

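Force has risen to 4.5 N with the wedge under the foot; the unit hasn't moved. One more small nudge, then withdraw.

Call:
servo_tool(
  plan=[
    [[0.01,0,0.0037,0,0,0,0.7],[0.005,0,0.0018,0,0,0,0.7],[0,0,0,0,0,0,0.7],[0,0,0,0,0,0,0.7],[0,0,0,0,0,0,0.7]],
  ],
)

```text
time: 15.75
ee_pos: [0.5454, -0.0609, -0.0124]
ee_rot: [-3.141, -0.35, 1.247]
contact_force: [-2.1, -6.4, 0.4]
finger_gap: 0.0139
grip_force: 3.5
```

```bash
python3 look.py t9; python3 - <<'E'
from h import *
# tip is 23.5mm short along tool z: press with tilt 0, tip point P -> ee = P - (0,0,.0235)
s=ctrl.observe(); p=s['ee_pos']; d=np.array([.3256,.9455,0])
rows([(p-.05*d,71.4,20),(p-.05*d+[0,0,.17],71.4,10),([.572,.032,.125],71.4,0),([.572,.032,.085],71.4,0)],0)
E
```

```text
15.75 [ 0.5454 -0.0609 -0.0124] [-179.9  -20.1   71.4] F [-2.1 -6.4  0.4] gap 0.014
ee along -0.089 lat 0.0007
wedge box along/lat mm [(-30, 29), (-29, -14), (-97, -17), (-98, 27)]
unit [[0.5292 0.1534 0.1   ]] ((308.58349609375, 237.69876098632812), (117.1006088256836, 94.85236358642578), 19.486129760742188)
[-0.78, -0.01, -0.29, -0.01, -0.02, 0.01] 
[0.24, 0.0, -0.66, -0.0, -0.5, -0.0] 
[0.21, 0.0, -0.68, -0.0, -0.5, -0.0] 
[0.18, 0.0, -0.68, -0.0, -0.5, -0.0] 
[0.16, 0.0, -0.69, -0.0, -0.5, -0.0] 

[0.77, -0.02, 0.32, -0.0, -0.67, -0.0] 
[0.79, -0.02, 0.27, -0.0, -0.66, -0.0] 
[0.8, -0.03, 0.23, -0.0, -0.67, -0.0] 
[-0.0, 0.0, 0.66, -0.0, 0.0, -0.0]
```

Call:
servo_tool(
  plan=[
    [[-0.78,0,-0.29,0,0,0,0.7],[0.24,0,-0.66,0,-0.5,0,0.7],[0.21,0,-0.68,0,-0.5,0,0.7],[0.18,0,-0.68,0,-0.5,0,0.7],[0.16,0,-0.69,0,-0.5,0,0.7]],
  ],
)

```text
time: 16.42
ee_pos: [0.5293, -0.1068, 0.1589]
ee_rot: [-3.139, -0.178, 1.246]
contact_force: [0.8, -0.0, -0.4]
finger_gap: 0.0141
grip_force: 0.0
```

Call:
servo_tool(
  plan=[
    [[0.77,-0.02,0.32,0,-0.67,0,0.7],[0.79,-0.02,0.27,0,-0.66,0,0.7],[0.8,-0.03,0.23,0,-0.67,0,0.7],[0,0,0.2,0,0,0,0.7],[0,0,0,0,0,0,0.7]],
  ],
)

```text
time: 17.05
ee_pos: [0.5707, 0.033, 0.1121]
ee_rot: [-3.136, -0.002, 1.248]
contact_force: [-0.5, -0.3, 0.0]
finger_gap: 0.014
grip_force: 0.0
```

```bash
python3 - <<'E'
from h import *
s=st(); R=Ro.from_euler('xyz',s['ee_rot']); grab('top','ta'); grab('scene','sa')
for f in('ta','sa'):
    p=cloud(f).reshape(-1,3);q=R.inv().apply(np.nan_to_num(p)-s['ee_pos'])
    k=(abs(q[:,0])<.025)&(abs(q[:,1])<.02)&(q[:,2]>-.06)&(p[:,2]>.108); print(f,'tip z',np.sort(p[k,2])[:6].round(3),'mid',np.median(p[k],0).round(3))
rows([([.572,.032,.09],71.4,0)],0)
E
```

```text
17.05 [0.5707 0.033  0.1121] [-1.797e+02 -1.000e-01  7.150e+01] F [-0.5 -0.3  0. ] gap 0.014
ta tip z [] mid [nan nan nan]
sa tip z [0.136 0.136 0.137 0.137 0.137 0.138] mid [0.569 0.044 0.156]
[0.01, 0.0, 0.39, -0.03, -0.03, -0.01]
  return _methods._mean(a, axis=axis, dtype=dtype,
  ret = um.true_divide(
```

Call:
servo_tool(
  plan=[
    [[0,0,0.25,0,0,0,0.7],[0,0,0.25,0,0,0,0.7],[0,0,0.02,0,0,0,0.7],[0,0,0,0,0,0,0.7],[0,0,0,0,0,0,0.7]],
  ],
)

```text
time: 17.77
ee_pos: [0.5726, 0.0327, 0.0826]
ee_rot: [-3.141, -0.003, 1.247]
contact_force: [-0.4, 0.3, -0.2]
finger_gap: 0.0135
grip_force: 0.0
```

Call:
servo_tool(
  plan=[
    [[0,0,0.015,0,0,0,0.7],[0,0,0.015,0,0,0,0.7],[0,0,0.015,0,0,0,0.7],[0,0,0,0,0,0,0.7],[0,0,0,0,0,0,0.7]],
  ],
)

```text
time: 18.4
ee_pos: [0.5722, 0.0327, 0.0795]
ee_rot: [-3.14, -0.003, 1.247]
contact_force: [-0.3, 0.4, 0.4]
finger_gap: 0.0137
grip_force: 0.0
```

Call:
servo_tool(
  plan=[
    [[0,0,0.015,0,0,0,0.7],[0,0,0.015,0,0,0,0.7],[0,0,0,0,0,0,0.7],[0,0,0,0,0,0,0.7],[0,0,0,0,0,0,0.7]],
  ],
)

```text
time: 19.02
ee_pos: [0.5722, 0.0327, 0.0777]
ee_rot: [-3.14, -0.003, 1.247]
contact_force: [-0.9, 0.6, 0.7]
finger_gap: 0.0137
grip_force: 0.0
```

Call:
servo_tool(
  plan=[
    [[0,0,0.015,0,0,0,0.7],[0,0,0,0,0,0,0.7],[0,0,0,0,0,0,0.7],[0,0,0,0,0,0,0.7],[0,0,0,0,0,0,0.7]],
  ],
)

```text
time: 19.65
ee_pos: [0.5722, 0.0327, 0.0767]
ee_rot: [-3.14, -0.003, 1.247]
contact_force: [0.2, -0.7, 0.6]
finger_gap: 0.014
grip_force: 0.0
```

Call:
servo_tool(
  plan=[
    [[0,0,0.015,0,0,0,0.7],[0,0,0,0,0,0,0.7],[0,0,0,0,0,0,0.7],[0,0,0,0,0,0,0.7],[0,0,0,0,0,0,0.7]],
  ],
)

```text
time: 20.27
ee_pos: [0.5722, 0.0327, 0.0759]
ee_rot: [-3.14, -0.003, 1.247]
contact_force: [-0.4, -0.1, 0.7]
finger_gap: 0.0138
grip_force: 0.0
```

Call:
servo_tool(
  plan=[
    [[0,0,0.01,0,0,0,0.7],[0,0,0,0,0,0,0.7],[0,0,0,0,0,0,0.7],[0,0,0,0,0,0,0.7],[0,0,0,0,0,0,0.7]],
  ],
)

```text
time: 20.9
ee_pos: [0.5723, 0.0327, 0.0757]
ee_rot: [-3.14, -0.003, 1.247]
contact_force: [-2.4, -0.1, 5.7]
finger_gap: 0.0137
grip_force: 2.7
```

Call:
servo_tool(
  plan=[
    [[0,0,0.01,0,0,0,0.7],[0,0,0,0,0,0,0.7],[0,0,0,0,0,0,0.7],[0,0,0,0,0,0,0.7],[0,0,0,0,0,0,0.7]],
  ],
)

```text
time: 21.52
ee_pos: [0.5723, 0.0327, 0.0756]
ee_rot: [-3.14, -0.003, 1.247]
contact_force: [-1.8, -0.4, 8.5]
finger_gap: 0.0136
grip_force: 4.1
```

Call:
servo_tool(
  plan=[
    [[0,0,0.003,0,0,0,0.7],[0,0,0,0,0,0,0.7],[0,0,0,0,0,0,0.7],[0,0,0,0,0,0,0.7],[0,0,0,0,0,0,0.7]],
  ],
)

```text
time: 22.15
ee_pos: [0.5723, 0.0327, 0.0756]
ee_rot: [-3.14, -0.003, 1.247]
contact_force: [-2.0, -0.5, 9.7]
finger_gap: 0.0135
grip_force: 4.5
```

Call:
servo_tool(
  plan=[
    [[0,0,0.01,0,0,0,0.7],[0,0,0.005,0,0,0,0.7],[0,0,0,0,0,0,0.7],[0,0,0,0,0,0,0.7],[0,0,0,0,0,0,0.7]],
  ],
)

```text
time: 22.78
ee_pos: [0.5724, 0.0326, 0.0754]
ee_rot: [-3.141, -0.003, 1.247]
contact_force: [-4.5, -0.6, 13.6]
finger_gap: 0.0135
grip_force: 6.7
```

Call:
servo_tool(
  plan=[
    [[0,0,0,0,0,0,0.7],[0,0,0,0,0,0,0.7],[0,0,0,0,0,0,0.7],[0,0,0,0,0,0,0.7],[0,0,0,0,0,0,0.7]],
  ],
)

```text
time: 23.4
ee_pos: [0.5724, 0.0326, 0.0754]
ee_rot: [-3.141, -0.003, 1.247]
contact_force: [-3.0, -1.8, 13.8]
finger_gap: 0.014
grip_force: 6.7
```

It holds: about 0.4 mm of travel at 14 N, with no sideways shift. Taking the hand away.

Call:
servo_tool(
  plan=[
    [[0,0,-0.1,0,0,0,0.7],[0,0,-0.6,0,0,0,0.7],[0,0,-0.9,0,0,0,0.7],[-0.8,0,-0.4,0,0,0,0.7],[-0.9,0,0,0,0,0,0.7]],
  ],
)

```text
time: 24.02
ee_pos: [0.5413, -0.0651, 0.1953]
ee_rot: [3.138, -0.004, 1.249]
contact_force: [0.3, -0.4, 0.2]
finger_gap: 0.0134
grip_force: 0.0
```

Call:
servo_tool(
  plan=[
    [[-0.9,0,0,0,0,0,0.7],[-0.9,0,0,0,0,0,0.7],[-0.9,0,0,0,0,0,0.7],[-0.5,0,0,0,0,0,0.7],[0,0,0,0,0,0,0.7]],
  ],
)

```text
time: 24.65
ee_pos: [0.4781, -0.248, 0.1921]
ee_rot: [-3.139, -0.003, 1.243]
contact_force: [-0.4, 0.1, 0.4]
finger_gap: 0.0137
grip_force: 0.0
```

```bash
python3 look.py tz; python3 - <<'E'
from h import *
for f in('top0','tz'):
    p=cloud(f)[190:285,265:355].reshape(-1,3); p=p[abs(p[:,2]-.1)<.015]
    c=np.linalg.lstsq(np.c_[p[:,:2]-[.53,.153],np.ones(len(p))],p[:,2],rcond=None)[0]; print(f,c.round(4))
E
```

```text
24.65 [ 0.4781 -0.248   0.1921] [-179.9   -0.2   71.2] F [-0.4  0.1  0.4] gap 0.014
ee along -0.2878 lat 0.0034
wedge box along/lat mm [(-30, 29), (-30, -15), (-83, -16), (-83, 28)]
unit [[0.5291 0.1533 0.1   ]] ((308.6313781738281, 237.7156982421875), (116.99907684326172, 94.85236358642578), 19.486129760742188)
top0 [ 0.     -0.0001  0.0987]
tz [ 0.0001 -0.0005  0.0987]
```

```bash
python3 -c "
from plant import ctrl
print(ctrl.sign_off())"
```

```text
the job is handed in; nothing more can be done
None
```

The wedge is under the short foot and the job is handed in at about 25 s: the corner gave only about 0.4 mm when pressed with 14 N, the unit is level and has not moved, and the hand is clear.

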